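# Close the glue press on a laptop

## Robot

A 6-joint arm with a two-finger parallel gripper is mounted at the origin on the work surface. World frame = base frame: x ahead of the robot, y to its left, z up, the work surface at z = 0. Lengths are in m, angles in rad, forces in N, time in s.
With the tool pointing down it reaches from about 0.35 to 0.925 m from the base axis. Payload 6.4 kg.
Tool frame: the origin (TCP) lies on the centre line of the jaws, within the pads' length; the fingertips stand 25 mm ahead of it and the grasp point (between the pads) lies 6 mm ahead of it; z points along the fingers, y is the direction in which the jaws open and shut (so a half turn about z gives the same grasp; the last joint's range is limited). The gripper opens to 85 mm and grips with 20 to 120 N. Pads are 22 mm wide; open, the fingers measure 114 mm over their backs; the gripper's body (76 mm by 85 mm) begins 54 mm behind the grasp point. The pads swing forward as they close: fully open they stand 13 mm farther back than shut.
Start: joints at [-1.35, 0.245, 1.558, -0, 1.339, -0.174], TCP at [0.25, -0.6, 0.256] pointing down, gripper open.
Joint ranges: [-3.13, 3.13], [-1.02, 2.26], [0.13, 2.54], [-0.95, 4.09], [0.21, 2.88], [-2.74, 2.74]. Speed limits (rad/s): [2.57, 2.57, 3.14, 3.14, 3.14, 3.14].

## Interface

Orientations are given as a unit quaternion [w, x, y, z].
In Python, from cell import ctrl gives the robot as it stands. The module is installed in compiled form; this text tells all that it offers. Calls block until the motion is done:
- ctrl.move_pose(position, orientation): joint-space move of the TCP to a pose.
- ctrl.move_linear(position, ori=None, vel=0.15): straight line of the TCP; ori=None keeps the orientation; vel is the mean speed in m/s.
- ctrl.move_j(angles): joint-space move.
- ctrl.gripper_to(opening, f_grip=None): finger opening in m; f_grip is the grip in N (None keeps the last); returns when the fingers have stopped.
- ctrl.dwell(seconds).
- ctrl.inverse_kinematics(position, orientation): joint angles nearest the present ones, or None.
- ctrl.get_state(): the state.
- ctrl.capture(name): name is "scene" or "side" or "wrist"; returns (picture, depth): 384x512x3 uint8, red, green, blue; 384x512 float32, m along the optical axis (not along the pixel's ray), 0 where there is no reading.
- ctrl.camera_model(name): a dict with "fx", "fy", "cx", "cy" (pixels), "distortion" ([k1, k2, p1, p2, k3] as OpenCV has them; the pictures are not rectified), "origin" and "orientation" of the camera in the world. Camera axes: x right, y down, z forward; pixel columns grow to the right and rows downward; lengths in m; the calibration is good to about 2 mm. A picture is of the moment at which its call begins: read the wrist's pose just before it. camera_model takes no time and is no camera call; for the wrist camera it gives the pose at the moment of the call.
A pose or a line that the arm cannot do raises ctrl.PlanningError and nothing moves.
- ctrl.hand_in(): hands the job in, once; it reports no verdict.
Trained networks look in the newest picture that a camera, given by its name, has taken for a name from the list of things; names that differ only in an ending like _2 or _b are one class to them, and where a whole thing is asked for, a point or a joint stands for the part that bears it (a point fixed in the world has none). Each returns a list of dicts, best first, with "p" (0 to 1); they miss things now and then, are a little off and sometimes report something else, mostly with a low value. They report only what shows in the picture. A call takes as long as a camera call.
- ctrl.outline_of(camera, target): "region" (384x512 bool, what is visible of it).
- ctrl.landmark_of(camera, target): "at" ([x, y, z] in m, in world coordinates, good to about 4 mm: a listed point, or the origin of a listed thing).
The state is a dict: "time_s": time; "joints": joint angles; "joint_vel": joint speeds; "effort": joint torques, N m; "eef_pos": TCP position; "eef_rot": TCP orientation; "wrist_force": force on the tool from outside, world axes, zero at the start; "wrist_torque": the same for the moment, N m; "grip_width": finger opening in m.
Only numpy, scipy, OpenCV 4.12 (cv2) and the standard library are available. Lean on these libraries where they do the work, as an engineer would, in place of code of your own. Each camera call takes 0.05 s, during which the arm holds its last target.

## Task

The lid of the laptop in the glue press has just been re-bonded: clamp it. Swing the blue bridge shut so that its hook goes fully onto the pin and the red safety latch snaps shut behind the pin, then wind the star wheel clockwise until the sprung foot touches the lid and go on about half a turn more, never so far that the spring goes solid. Leave the laptop where it lies and the things around it undisturbed.

Things in the scene. Friction and masses are not known exactly. Their poses are not given: they have to be found in the camera images.
- press: Bench glue press, fixed: grey plate 360 x 400 x 18 mm with a 3 mm rubber mat. Origin: centre of the plate's underside, on the table. +x runs from the pin pillar (x = -140 mm, robot's side at yaw 0) to the hinge post (x = +140 mm), both at y = 0; the bridge stands open to its +y side. The star wheel's axis is at x = y = 0 once the bridge is shut
- pin (a point): Middle of the upright steel pin, 16 mm diameter, 97 mm above the table: the neck of the front pillar, below its round head (27 mm diameter, top at 121 mm)
- bridge_hinge (a point): On the vertical hinge axis of the blue bridge, at its top face, 110 mm above the table
- bridge (a joint): Swing of the blue bridge, rad: 0 = shut, hook home on the pin; grows as it opens to the press's +y side (clockwise from above); starts 0.65 to 1.05. Swings level, about 1 N at the knob, stays where left. From 0.15 the pin pushes the latch aside (up to about 10 N at the knob); the latch snaps shut behind the pin only below about 0.015. Once latched it can rattle back to 0.07, no further
- knob (a point): Centre (half-way up) of the black round handle knob on the bridge, 28 mm diameter, 112 to 162 mm above the table, on the bridge's centre line 238 mm from the hinge axis. The bridge is a bar 36 mm wide, 86 to 110 mm above the table; the hook's mouth is centred 280 mm from the hinge axis and the bridge ends at 307 mm
- latch_mid (a point): Middle of the red sprung latch bar, 20 mm long, that spans the hook's mouth, 97 mm above the table
- latch (a joint): Latch, rad: 0 = shut across the mouth (its spring holds it there), grows to about 1.5 as the pin pushes it inwards; it opens inwards only. Shut with the bridge below 0.085 means hooked and locked
- wheel_hub (a point): Centre of the star wheel at spoke height, on the bridge 140 mm from its hinge axis; axis upright. Four spokes at right angles: 11 mm rods with 20 mm black balls centred 65 mm from the axis; hub 38 mm diameter, its cap 18 mm above spoke centre. 155 mm above the table at wheel = 0, sinks 16 mm a turn; only the bridge (bar top at 110 mm, a boss of 52 mm diameter to 120 mm) lies beneath
- wheel (a joint): Turn of the star wheel, rad, grows clockwise seen from above, which winds the foot down 16 mm a turn. At 0 (and every quarter turn) one spoke points along the bridge to its hinge and one to the knob. Starts 0 to 1.5; stops at 9.5. The foot touches the lid at 2.75; its spring goes solid at about 8.1. Takes about 3 N at the spokes, stays where left
- foot (a joint): How far the sprung foot is pressed up into the spindle, m: 0 = free, 0.014 = spring solid; 5 N of preload and 1 N a mm
- foot_face (a point): Centre of the underside of the round rubber-faced foot, 84 mm diameter, under the star wheel; 3 to 7 mm above the lid at the start
- laptop: Shut laptop, black with a grey lid, 205 x 300 x 18 mm, 1.3 kg, lying loose on the press's mat, lid up; origin at the centre of its underside, 21 mm above the table, long side along its y
- screwdriver: Orange-handled screwdriver, 190 mm, lying on the press's plate beside the laptop (bystander)
- mouse: Black mouse 108 x 60 x 30 mm (bystander)
- multimeter: Red multimeter 165 x 80 x 36 mm (bystander)
- drive: Silver disk drive 100 x 70 x 10 mm (bystander)
- screw_tray: Blue divided screw tray 130 x 180 x 28 mm (bystander)
- spray_can: Spray can, 58 mm diameter, 170 mm tall (bystander)

How it is judged:
On the way, in this order (a step that is already met when the one before it is completed fails the run):
1. the hook is on the pin and the red latch has snapped shut behind it (value of joint bridge below 0.085 rad and value of joint latch below 0.12 rad), for 0.2 s.
2. the star wheel has been wound until the foot bears on the lid (all of step 1 and value of joint foot above 0.004 m), for 0.2 s.
At the end, for the whole second after the job is handed in: Bridge shut with the pin inside the hook (swing under 0.085 rad) and the latch shut (under 0.12 rad), the sprung foot pressed in by 4 to 12 mm on the lid (a quarter to three quarters of a turn past touching), the laptop within 12 mm of where it lay, all at rest (all of step 2 and value of joint foot below 0.012 m and distance of laptop from where it was at the start of the episode below 0.012 m and velocity of joint wheel between -0.05 and 0.05 rad/s and linear speed of laptop below 0.02 m/s).
It fails at once if the foot's spring is driven solid (value of joint foot above 0.0137 m).
It fails at once if the laptop is shoved more than 15 mm (distance of laptop from where it was at the start of the episode above 0.015 m).
It fails at once if a thing around the press is shoved or knocked over (30 mm) (distance of any of screwdriver, mouse, multimeter, drive, screw_tray, spray_can from where it was at the start of the episode above 0.03 m).
It also fails if it takes over 58 s, if anything falls off the work surface, if the arm or the gripper's body presses on something with over 40 N, if the wrist force passes 120 N, or if a joint passes its speed limit or range.

## Working session

There is one attempt and no reset: what is moved stays moved. The work goes in short steps, each a Python script; the robot and the scene stay as the last script left them, time stands still between calls to the robot, and variables do not carry over. Pictures are saved under pics/ and viewed, and the job is handed in when it is done.

```bash
mkdir -p pics; python3 - <<'E'
from cell import ctrl
import cv2,numpy as np
s=ctrl.get_state();print(s)
for c in ["scene","side"]:
    im,d=ctrl.capture(c);cv2.imwrite(f"pics/{c}0.png",im[:,:,::-1])
    print(c,{k:v for k,v in ctrl.camera_model(c).items()})
    for t in ["press","pin","bridge_hinge","knob","wheel_hub","latch_mid","laptop","foot_face","spray_can","screwdriver"]:
        for r in ctrl.landmark_of(c,t)[:2]: print(c,t,round(r["p"],2),np.round(r["at"],4))
print(ctrl.get_state()["time_s"])
E
```

```text
{'time_s': 0.0, 'joints': array([-1.35009245e+00,  2.45837280e-01,  1.55904964e+00,  1.40914142e-05,
        1.33869050e+00, -1.74115126e-01]), 'joint_vel': array([-1.09293507e-03, -1.15330039e-03, -5.03619967e-04, -8.98784776e-04,
        6.20579933e-04,  5.48837098e-06]), 'effort': array([-3.27008308e-06, -4.29517543e+01, -3.26121676e+01, -6.96515758e-05,
        5.52629572e-03,  2.74301857e-05]), 'eef_pos': array([ 0.24989995, -0.59947582,  0.25514628]), 'eef_rot': array([-9.92270948e-04,  9.80577778e-01,  1.96128114e-01, -1.62614952e-05]), 'wrist_force': array([ 0.47225673,  0.00419531, -0.10942208]), 'wrist_torque': array([-0.01885864, -0.01769533, -0.04070055]), 'grip_width': 0.0855411681117051}
scene {'fx': 403.7130977555893, 'fy': 403.7130977555893, 'cx': 253.1793460673428, 'cy': 189.78356319699975, 'distortion': array([0.0490816, 0.       , 0.       , 0.       , 0.       ]), 'origin': array([1.31370784, 0.61092533, 0.99577041]), 'orientation': array([-0.1735388 ,  0.40314316,  0.81931613, -0.36889151])}
scene press 0.96 [ 0.5771  0.0665 -0.0022]
scene pin 0.92 [0.4406 0.0568
[... 373 characters left out ...]
362.99661918831305, 'fy': 362.99661918831305, 'cx': 256.8579320745973, 'cy': 192.7976973906811, 'distortion': array([-0.11411438,  0.        ,  0.        ,  0.        ,  0.        ]), 'origin': array([0.0328017 , 0.85138149, 0.85634206]), 'orientation': array([ 0.12115506, -0.21977791,  0.86716153, -0.43017439])}
side pin 0.65 [0.436  0.0475 0.1012]
side bridge_hinge 0.97 [0.7169 0.084  0.1091]
side knob 0.64 [0.5552 0.2625 0.1375]
side knob 0.36 [0.6226 0.1876 0.0467]
side wheel_hub 0.9 [0.6225 0.1907 0.1553]
side latch_mid 0.53 [ 0.6027 -0.4378 -0.0051]
side laptop 0.97 [0.5837 0.062  0.0221]
side foot_face 0.71 [0.6201 0.189  0.0461]
side spray_can 0.69 [6.544e-01 4.249e-01 4.000e-04]
1.1
```

View pics/scene0.png

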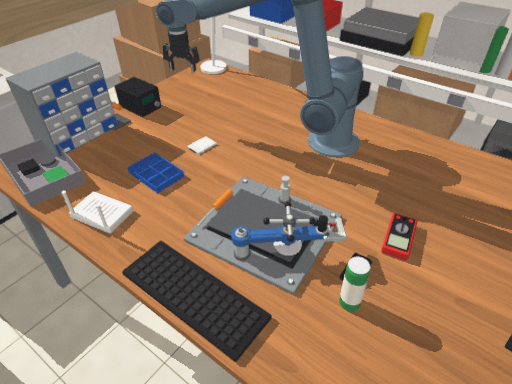

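View pics/side0.png

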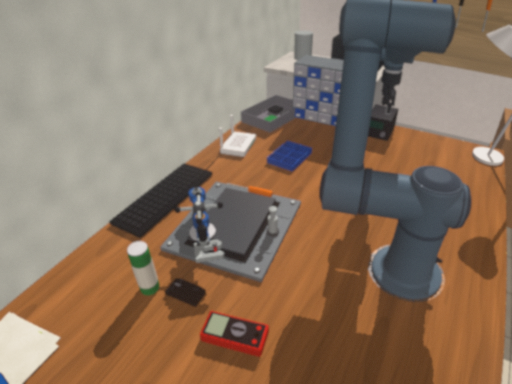

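```bash
cat > h.py <<'E'
from cell import ctrl
import cv2,numpy as np
H=np.array([.716,.0846]); P=np.array([.4383,.0525])
YAW=np.arctan2(*(H-P)[::-1])
def q(phi): return np.array([0,np.cos(phi/2),np.sin(phi/2),0])
def bdir(th): a=np.pi+YAW-th; return np.array([np.cos(a),np.sin(a)]),a
def look(c,name):
    m=ctrl.camera_model(c); im,d=ctrl.capture(c); cv2.imwrite(f"pics/{name}.png",im[:,:,::-1]); return im,d,m
def lm(c,ts):
    for t in ts:
        for r in ctrl.landmark_of(c,t)[:2]: print(c,t,round(r["p"],2),np.round(r["at"],4))
E
python3 - <<'E'
from h import *
print(YAW)
d,a=bdir(0.95); k=H+.238*d
ctrl.move_pose([*(k),.30],q(a))
s=ctrl.get_state();print(s["time_s"],s["joints"],s["eef_pos"])
look("wrist","w1"); lm("wrist",["knob","wheel_hub","bridge_hinge","latch_mid","pin"])
E
```

```text
0.1150816214736181
4.3 [ 2.53373517e-01  1.30028609e-01  1.60923935e+00 -1.49500545e-04
  1.40242089e+00 -4.81421521e-01] [0.5565539  0.26039197 0.29991937]
wrist knob 0.65 [ 0.6587  0.4217 -0.0025]
wrist knob 0.61 [0.5598 0.2643 0.1373]
wrist wheel_hub 0.8 [0.6213 0.1906 0.1565]
wrist bridge_hinge 0.75 [0.7243 0.0818 0.1136]
wrist latch_mid 0.49 [0.5108 0.2726 0.0972]
wrist pin 0.67 [0.4366 0.0505 0.1012]
```

View pics/w1.png

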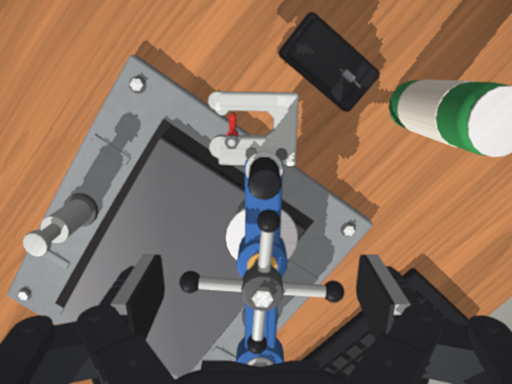

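```bash
python3 - <<'E'
from h import *
th=.965
d,a=bdir(th); k=H+.241*d
ctrl.gripper_to(.07,20)
ctrl.move_linear([*k,.2],q(a))
ctrl.move_linear([*k,.147],q(a),vel=.1)
s=ctrl.get_state();print(s["time_s"],s["wrist_force"],s["eef_pos"])
ctrl.gripper_to(.042,20)
s=ctrl.get_state();print(s["time_s"],s["wrist_force"],s["wrist_torque"],s["grip_width"])
look("wrist","w2");look("scene","s2")
E
```

```text
6.4083 [ 0.3522265  -0.57770395  0.4864879 ] [0.55725703 0.26572043 0.14734575]
6.7917 [ 0.89905517  0.26305385 -0.19505351] [-1.80386233e-02 -3.81040784e-03  3.65937144e-05] 0.04183150960405889
```

View pics/w2.png

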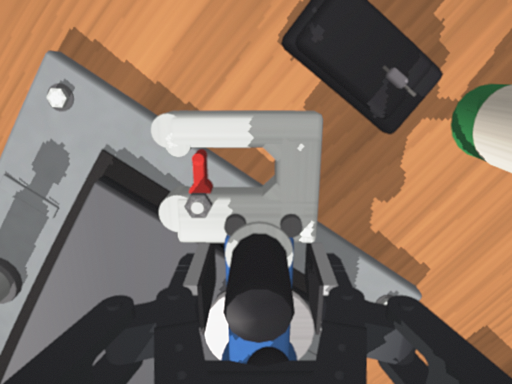

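```bash
python3 - <<'E'
from h import *
def go(th,v):
    d,a=bdir(th); ctrl.move_linear([*(H+.239*d),.147],q(a),vel=v)
    s=ctrl.get_state(); t=np.array([-d[1],d[0]])
    f=s["wrist_force"][:2]; print(round(th,3),round(s["time_s"],2),"tan %.1f rad %.1f z %.1f"%(f@t,f@d,s["wrist_force"][2]))
    return f@t
for th in np.linspace(.965,.15,8)[1:]: 
    f=go(th,.12)
    if abs(f)>20: raise SystemExit
th=.15
while th>-.0151:
    th-=.015
    if abs(go(th,.06))>20: break
look("wrist","w3");look("scene","s3");lm("scene",["knob","latch_mid","wheel_hub"])
E
```

```text
0.849 7.28 tan -0.2 rad -0.9 z -0.3
0.732 7.66 tan 0.1 rad 1.0 z 1.3
0.616 8.04 tan -0.7 rad 0.2 z -0.4
0.499 8.43 tan 0.3 rad -0.4 z -0.2
0.383 8.81 tan 0.0 rad -0.5 z 0.3
0.266 9.19 tan -0.1 rad -1.1 z -0.5
0.15 9.57 tan -0.7 rad -0.2 z 0.1
0.135 9.82 tan 0.3 rad -0.6 z 0.7
0.12 10.07 tan -0.4 rad -0.1 z -0.8
0.105 10.32 tan -2.5 rad -0.7 z 0.7
0.09 10.57 tan -4.5 rad -0.4 z -0.3
0.075 10.82 tan -6.5 rad -0.2 z 1.0
0.06 11.07 tan -5.1 rad 0.2 z 0.9
0.045 11.32 tan -4.1 rad 0.4 z 1.5
0.03 11.57 tan -0.9 rad 0.6 z -0.1
0.015 11.82 tan 0.1 rad 0.2 z -0.6
0.0 12.07 tan 0.3 rad -0.5 z 0.3
-0.015 12.32 tan -0.5 rad 0.7 z 0.0
-0.03 12.57 tan 0.4 rad -0.5 z -0.3
scene knob 0.92 [0.4836 0.0574 0.1378]
scene wheel_hub 0.57 [0.5749 0.0654 0.1537]
```

View pics/w3.png

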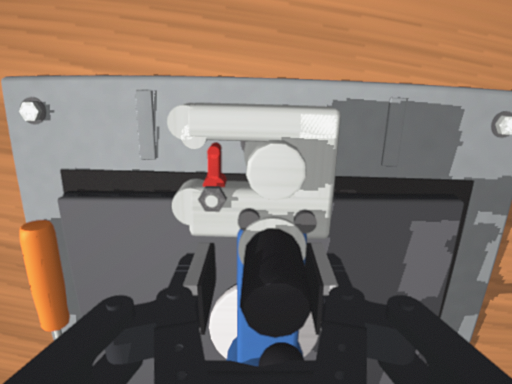

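The pin head (275,170) is inside the hook, and the red latch (214,165) looks shut on its left. I'll push on until the hook bottoms, to be certain.

```bash
python3 - <<'E'
from h import *
th=-.03
while th>-.09:
    th-=.008
    d,a=bdir(th); ctrl.move_linear([*(H+.239*d),.147],q(a),vel=.06)
    s=ctrl.get_state(); t=np.array([-d[1],d[0]]); f=s["wrist_force"][:2]@t
    print(round(th,3),round(s["time_s"],2),round(f,1))
    if abs(f)>10: break
look("wrist","w4")
# back off slightly then check pull: tug open
E
```

```text
-0.038 13.07 -4.1
-0.046 13.32 -11.8
```

View pics/w4.png

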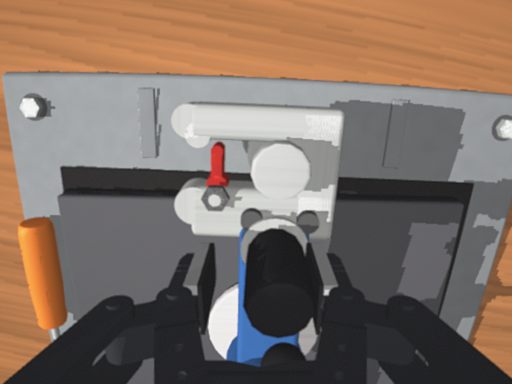

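```bash
python3 - <<'E'
from h import *
d,a=bdir(-.03); k=H+.239*d
ctrl.move_linear([*k,.147],q(a))
ctrl.gripper_to(.07)
ctrl.move_linear([*k,.25],q(a),vel=.2)
d,a=bdir(0)
ctrl.gripper_to(0.0,20)
k=H+.17*d
ctrl.move_linear([*k,.3],q(a),vel=.2)
s=ctrl.get_state();print(s["time_s"],s["joints"],s["grip_width"])
look("wrist","w5"); lm("wrist",["knob","wheel_hub","bridge_hinge","latch_mid","pin"])
E
```

```text
15.9167 [-8.74175032e-02 -2.20768959e-02  1.76892098e+00 -1.14029918e-04
  1.39636553e+00 -1.77351402e+00] -9.434584813353913e-06
wrist knob 0.61 [0.479  0.0572 0.135 ]
wrist knob 0.33 [ 0.5546  0.3864 -0.0009]
wrist wheel_hub 0.55 [0.5719 0.0658 0.1556]
wrist bridge_hinge 0.74 [0.72   0.0837 0.1087]
wrist pin 0.75 [0.438  0.0476 0.1008]
```

View pics/w5.png

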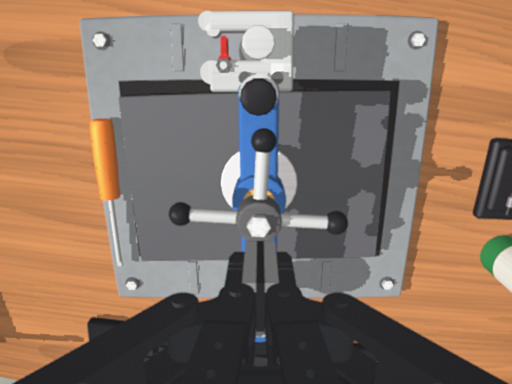

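```bash
cat >> h.py <<'E'
C=np.array([.575,.067]); R=.043
def fpos(psi,wheel):
    _,a=bdir(0); a-=psi
    return [*(C+R*np.array([np.cos(a),np.sin(a)])),.168-.016/2/np.pi*max(wheel,0)]
LAG=.42
def sweep(p0,p1,n):
    _,a=bdir(0); Q=q(a)
    for psi in np.linspace(p0,p1,n+1)[1:]:
        ctrl.move_linear(fpos(psi,max(psi+LAG,.07)),Q,vel=.08)
        s=ctrl.get_state(); f=s["wrist_force"]; b=a-psi; r=np.array([np.cos(b),np.sin(b)]);t=np.array([r[1],-r[0]])
        print("psi %.2f t %.2f tan %.1f rad %.1f z %.1f"%(psi,s["time_s"],f[:2]@t,f[:2]@r,f[2]))
        if np.linalg.norm(f)>25: print("ABORT"); return False
    return True
E
python3 - <<'E'
from h import *
_,a=bdir(0)
p=fpos(-.75,.07)
ctrl.move_linear([*p[:2],.26],q(a),vel=.2)
ctrl.move_linear(p,q(a),vel=.1)
s=ctrl.get_state();print(s["time_s"],s["wrist_force"])
sweep(-.75,1.2,8)
look("wrist","w6");look("scene","s6")
E
```

```text
17.6917 [ 1.22982724  0.07271846 -0.37361412]
psi -0.51 t 17.98 tan -0.4 rad -0.1 z 0.3
psi -0.26 t 18.26 tan 0.2 rad 0.8 z -0.0
psi -0.02 t 18.54 tan -0.2 rad 0.5 z -0.6
psi 0.22 t 18.82 tan -0.8 rad -1.0 z 0.9
psi 0.47 t 19.11 tan 0.1 rad 0.1 z 0.1
psi 0.71 t 19.39 tan -0.0 rad 0.1 z 0.3
psi 0.96 t 19.68 tan -0.0 rad 0.5 z 0.5
psi 1.20 t 19.96 tan -0.3 rad -0.0 z -0.5
```

View pics/w6.png

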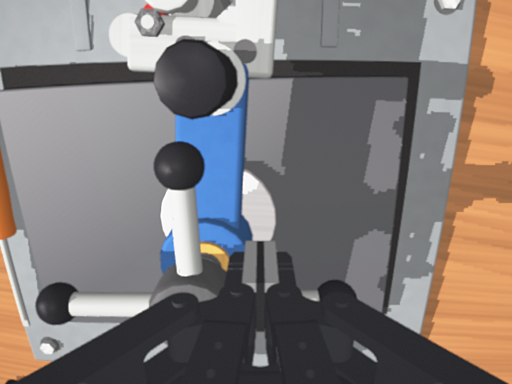

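View pics/s6.png

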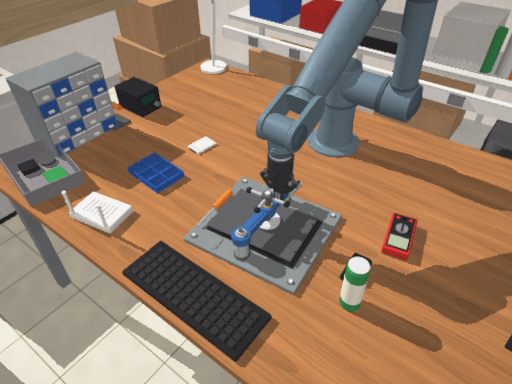

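```bash
python3 - <<'E'
from h import *
sweep(1.2,1.7,2)
look("wrist","w7")
E
```

```text
psi 1.45 t 20.34 tan -0.6 rad -0.7 z 0.3
psi 1.70 t 20.62 tan -2.4 rad 1.0 z -0.6
```

View pics/w7.png

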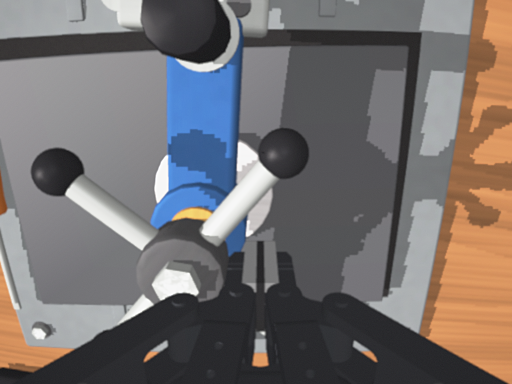

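```bash
cat >> h.py <<'E'
def cloud(c,name):
    im,d,m=look(c,name)
    K=np.array([[m["fx"],0,m["cx"]],[0,m["fy"],m["cy"]],[0,0,1]])
    v,u=np.mgrid[:384,:512].astype(np.float32)
    uv=cv2.undistortPoints(np.stack([u.ravel(),v.ravel()],1)[:,None],K,m["distortion"])[:,0]
    P=np.c_[uv,np.ones(len(uv))]*d.reshape(-1,1)
    from scipy.spatial.transform import Rotation as Ro
    w=m["orientation"]; W=Ro.from_quat([*w[1:],w[0]]).apply(P)+m["origin"]
    W[d.ravel()==0]=np.nan
    return im,W.reshape(384,512,3)
E
python3 - <<'E'
from h import *
im,W=cloud("wrist","w8")
for n,(u,v) in dict(hubcap=(175,285),rball=(283,153),lball=(57,172),rod=(245,200),rodl=(105,205),bar=(200,110),knob=(185,20),lid=(320,200)).items():
    print(n,np.round(np.nanmedian(W[v-2:v+3,u-2:u+3].reshape(-1,3),0),4))
lm("wrist",["wheel_hub","foot_face"]);look("side","sd8"); lm("side",["wheel_hub"])
E
```

```text
hubcap [0.5732 0.0757 0.1678]
rball [0.5185 0.111  0.1595]
lball [0.5355 0.0267 0.1585]
rod [0.5397 0.0992 0.1555]
rodl [0.5489 0.0433 0.1539]
bar [0.5119 0.0724 0.1104]
knob [0.4784 0.074  0.1628]
lid [0.5755 0.155  0.0397]
wrist wheel_hub 0.72 [0.5745 0.0765 0.1496]
wrist foot_face 0.69 [0.4782 0.0705 0.1361]
```

```bash
sed -i 's/^C=np.array(.*; R/C=np.array([.5745,.0735]); R/' h.py; python3 - <<'E'
from h import *
sweep(1.65,3.1,6)
im,W=cloud("wrist","w9")
lm("wrist",["wheel_hub","knob"])
E
```

```text
psi 1.89 t 21.19 tan -2.4 rad 2.1 z -0.6
psi 2.13 t 21.48 tan -0.0 rad 0.7 z -0.0
psi 2.38 t 21.76 tan -0.2 rad 0.8 z -0.0
psi 2.62 t 22.04 tan -0.5 rad -0.3 z -0.2
psi 2.86 t 22.32 tan -0.9 rad 0.5 z 0.1
psi 3.10 t 22.61 tan -1.1 rad 0.5 z -0.8
wrist wheel_hub 0.77 [0.5724 0.0758 0.1451]
```

View pics/w9.png

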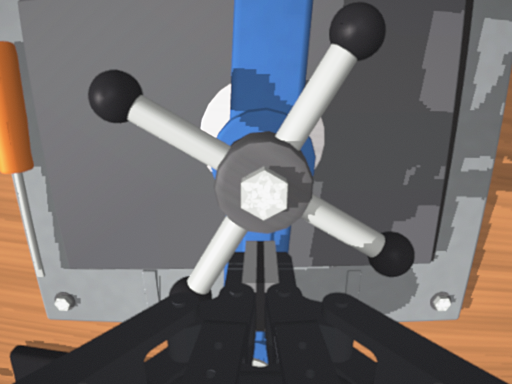

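```bash
python3 - <<'E'
from h import *
sweep(3.1,4.6,6)
im,W=cloud("wrist","w10")
lm("wrist",["wheel_hub","knob","laptop"])
E
```

```text
psi 3.35 t 23.04 tan -1.2 rad 0.8 z -0.7
psi 3.60 t 23.32 tan -1.6 rad 1.1 z 0.4
psi 3.85 t 23.61 tan 0.0 rad 0.3 z 0.4
psi 4.10 t 23.89 tan 1.0 rad -0.1 z -0.4
psi 4.35 t 24.18 tan -0.0 rad -0.2 z 0.6
psi 4.60 t 24.46 tan -0.8 rad 0.2 z 0.2
wrist wheel_hub 0.6 [0.5719 0.0768 0.1434]
wrist knob 0.82 [0.4748 0.0704 0.1339]
wrist laptop 0.45 [0.57   0.0749 0.1429]
```

View pics/w10.png

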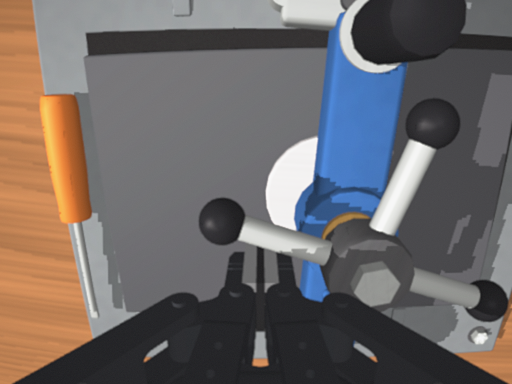

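```bash
python3 - <<'E'
from h import *
im,W=cloud("wrist","w11")
g={n:np.nanmedian(W[v-2:v+3,u-2:u+3].reshape(-1,3),0) for n,(u,v) in dict(cap=(375,285),up=(432,124),left=(221,221),right=(490,300),bar=(360,120),knob=(410,20),boss=(320,205),lid=(200,150)).items()}
for n in g: print(n,np.round(g[n],4))
v=g["left"]-g["right"];print("spoke ang",np.arctan2(v[1],v[0]), "bridge shut dir",np.pi+YAW)
E
```

```text
cap [0.5731 0.0743 0.1611]
up [0.5105 0.0848 0.1518]
left [0.5568 0.0123 0.1518]
right [0.583  0.1349 0.1504]
bar [0.5157 0.0706 0.111 ]
knob [0.4795 0.0644 0.1626]
boss [0.5582 0.0574 0.1171]
lid [ 0.5549 -0.0147  0.0394]
spoke ang -1.7814037879114009 bridge shut dir 3.256674275063411
```

```bash
python3 - <<'E'
from h import *
sweep(4.6,5.35,3)
ctrl.move_linear(fpos(5.1,5.7),q(bdir(0)[1]),vel=.05)
p=ctrl.get_state()["eef_pos"]
ctrl.move_linear([*p[:2],.26],vel=.15)
d,a=bdir(0)
ctrl.move_linear([*(H+.17*d),.30],q(a),vel=.2)
im,W=cloud("wrist","w12");lm("wrist",["wheel_hub","knob","laptop","latch_mid"])
np.save("w12.npy",W);print(ctrl.get_state()["time_s"])
E
```

```text
psi 4.85 t 24.99 tan -1.2 rad 0.5 z 0.0
psi 5.10 t 25.27 tan -1.0 rad 0.2 z 1.6
psi 5.35 t 25.56 tan -1.2 rad 0.7 z 0.7
wrist wheel_hub 0.73 [0.57   0.0779 0.1428]
wrist knob 0.79 [0.4761 0.0707 0.1351]
wrist laptop 0.71 [ 0.5761  0.0696 -0.    ]
wrist latch_mid 0.6 [0.4375 0.0385 0.0988]
27.4583
```

View pics/w12.png

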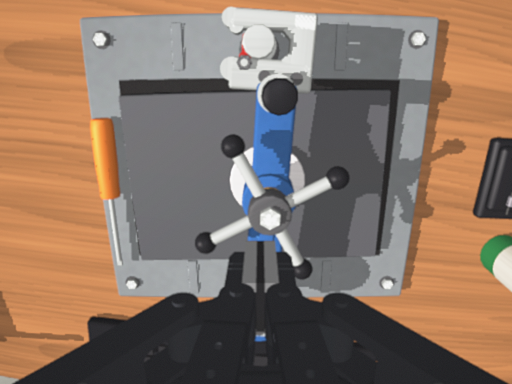

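```bash
python3 - <<'E'
from h import *
a=cv2.imread("pics/w5.png")[0:290,80:440];b=cv2.imread("pics/w12.png")[0:290,80:440]
cv2.imwrite("pics/cmp.png",np.hstack([cv2.resize(x[70:290],None,fx=1.1,fy=2) for x in (a,b)]))
cv2.imwrite("pics/latch.png",np.hstack([cv2.resize(x[0:100,100:240],None,fx=2.8,fy=2.8,interpolation=cv2.INTER_CUBIC) for x in (a,b)]))
look("scene","s12");lm("scene",["laptop","press","knob","latch_mid","screwdriver","spray_can","foot_face","wheel_hub"])
look("side","sd12");lm("side",["laptop","knob","foot_face","spray_can"])
E
```

```text
scene laptop 0.61 [0.5814 0.0623 0.0212]
scene press 0.73 [0.5762 0.0676 0.0016]
scene knob 0.79 [0.4822 0.0747 0.1415]
scene screwdriver 0.67 [ 0.6218 -0.1116  0.0158]
scene screwdriver 0.56 [0.5721 0.0748 0.037 ]
scene spray_can 0.96 [0.6573 0.4167 0.0013]
scene foot_face 0.59 [0.575  0.0742 0.0382]
scene wheel_hub 0.82 [0.5736 0.0738 0.1431]
side laptop 0.92 [0.5826 0.0618 0.0235]
side knob 0.83 [0.4762 0.0724 0.1366]
side foot_face 0.58 [0.5754 0.0727 0.0417]
side foot_face 0.52 [0.4362 0.052  0.1042]
side spray_can 0.57 [ 0.6545  0.4214 -0.0024]
side spray_can 0.55 [0.7168 0.0852 0.1116]
```

View pics/cmp.png

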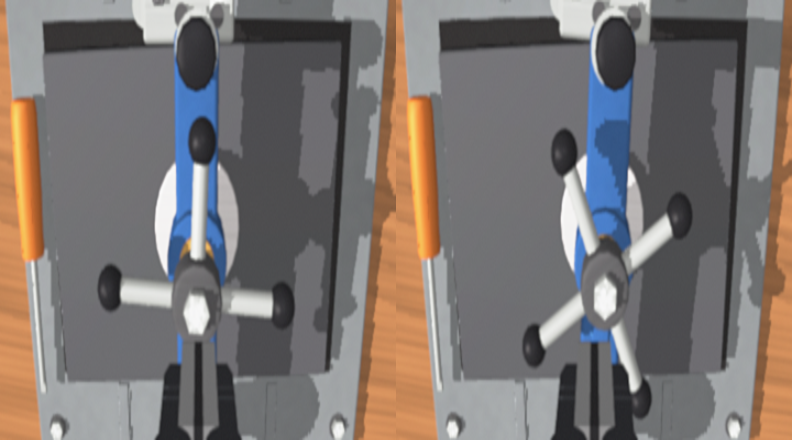

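View pics/latch.png

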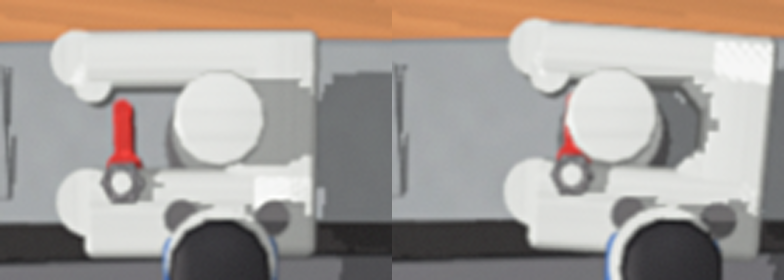

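```bash
python3 - <<'E'
from h import *
ctrl.hand_in();print(ctrl.get_state()["time_s"])
E
```

```text
the job is handed in; nothing more can be done
the job is handed in; nothing more can be done
```

The laptop lid is clamped and the job is handed in, at about 28 s of the 58 s limit. All my last checks agreed with the goal; `hand_in()` gives no verdict.

- **Bridge:** I caged the knob in the loosely closed gripper and swung the bridge until the hook hit its stop, at about 12 N. The latch showed shut behind the pin in the wrist picture.
- **Star wheel:** I pushed the spokes round clockwise with the closed fingers. From the last picture the wheel is at about 5.75 rad. That puts the foot about 7.6 mm in, roughly half a turn past touching, against the 4 to 12 mm allowed. This is worked out from the wheel angle; I did not measure the foot directly.
- **Bridge play:** While I was winding, the bridge rattled back against the latch to about 0.065 rad. The limit is 0.085, and the play ends at about 0.07. I left it there because pushing it shut again would have dragged the foot across the lid.
- **Latch:** In the last picture the pin's head partly hides it. The part that shows still stands across the mouth.
- **Laptop and surroundings:** The laptop moved about 1 to 2 mm. The screwdriver and spray can are where they were, to within measuring error. I did not measure the other things again, but the gripper stayed well above or clear of them.

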